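# Switch on the stall heater at the power box

### The job

Start the market stall's heater at the grey power box, pressing with closed fingertips only: first press the raised half of the wide main rocker until it is fully over, then do the same with the narrow rocker on the round plate, and last push the mushroom button all the way down so that it stays in. Leave the narrow rocker on the square plate off, and leave the jar, the nougat box and the cup where they are; nothing is picked up.

Things in the scene. Friction and masses are not known exactly. Their poses are not given: they have to be found in the camera images.
- power_box: grey power box fixed to the counter, 230 x 230 mm and 80 mm high, flat top, sockets on two sides; origin at the centre of its underside, z up. On its top, in a two by two layout 104 mm apart and in any arrangement, are three grey rockers and a grey mushroom button, each on its own white plate; the plates point the same way as the box
- main_plate: main switch: a wide grey rocker, 56 mm wide along y, on a 78 x 92 mm rectangular white plate. Plate 6 mm thick, fixed on the box top; origin: centre of its underside, z up, -x to the rocker's raised robot-side half, y along its tipping axis, 12 mm above the origin. Each half reaches 27 mm from the axis. Off: the far half's top is level at 12 mm, the -x half slopes up to 21 mm at its end.
- heater_plate: heater switch: a narrow grey rocker, 26 mm wide along y, on a round white plate of 78 mm diameter. Plate 6 mm thick, fixed on the box top; origin: centre of its underside, z up, -x to the rocker's raised robot-side half, y along its tipping axis, 12 mm above the origin. Each half reaches 27 mm from the axis. Off: the far half's top is level at 12 mm, the -x half slopes up to 21 mm at its end.
- lights_plate: lights switch, to be left off: the same narrow grey rocker, 26 mm wide, on a square white plate of 70 mm. Plate 6 mm thick, fixed on the box top; origin: centre of its underside, z up, -x to the rocker's raised robot-side half, y along its tipping axis, 12 mm above the origin. Each half reaches 27 mm from the axis. Off: the far half's top is level at 12 mm, the -x half slopes up to 21 mm at its end.
- button_plate: start button: a round grey mushroom head, 40 mm diameter and 10 mm thick, on a square white plate of 70 mm, 6 mm thick; origin at the centre of the plate's underside, z up, the head centred over it. The head's top is 30 mm above the origin when out and 22 mm when fully down
- main_rocker (a joint): tip of the wide main rocker, rad: 0 = off (robot-side half up), 0.34 = fully on, at its stop: robot-side half level with its top 12 mm above the plate's origin, far half up. Stiff pivot, no spring: it stays where it is left; about 3 N moves it, pressed 19 mm from the axis.
- heater_rocker (a joint): tip of the rocker on the round plate, rad: 0 = off (robot-side half up), 0.34 = fully on, at its stop: robot-side half level with its top 12 mm above the plate's origin, far half up. Stiff pivot, no spring: it stays where it is left; about 3 N moves it, pressed 19 mm from the axis.
- lights_rocker (a joint): tip of the rocker on the square plate, rad: 0 = off (robot-side half up), 0.34 = fully on, at its stop: robot-side half level with its top 12 mm above the plate's origin, far half up. Stiff pivot, no spring: it stays where it is left; about 3 N moves it, pressed 19 mm from the axis.
- start_button (a joint): depth of the mushroom button in m: 0 = out, 0.008 = fully down at its stop. It moves at about 3 N and stays where it is left.
- jar: loose jar with a brass-coloured cap, 72 mm diameter, 120 mm high, on the counter to the +y side of the box; origin at the centre of its underside
- nougat_box: loose flat black carton with a window, 190 x 75 x 30 mm, on the counter to the -y side of the box; origin at the centre of its underside
- cup: loose white cup, 72 mm diameter, 80 mm high, on the counter beyond the box; origin at the centre of its underside
Not all that is in view belongs to the job. Of the things that look like the cup, take the one that is farthest to the robot's left at the start.

How it is judged:
By the outcome, as a careful person would: the job done as asked, in the order asked, and still so for the second after the job is handed in, with the robot touching nothing.
It also fails if it takes over 38 s, if anything falls off the work surface, if the arm or the gripper's body presses on something with over 40 N, if the wrist force passes 120 N, or if a joint passes its speed limit or range.

### The arm

A 6-joint arm with a two-finger parallel gripper is mounted at the origin on the work surface. World frame = base frame: x ahead of the robot, y to its left, z up, the work surface at z = 0. Lengths are in mm, angles in rad, forces in N, time in s.
With the tool pointing down it reaches from about 275 to 975 mm from the base axis. Payload 8.4 kg.
Tool frame: the origin (TCP) lies at the very end of the fingers, on their centre line; the grasp point (between the pads) lies 19 mm behind it (hold_point_z is the z of the grasp point in the tool frame, in mm); z points along the fingers, y is the line along which they close (so a half turn about z gives the same grasp; the last joint's range is limited). The gripper opens to 92 mm and grips with 3 to 60 N. Pads are 20 mm wide; open, the fingers measure 128 mm over their backs; the gripper's body (75 mm by 189 mm) begins 69 mm behind the grasp point.
Start: joints at [1.157, 0.353, 1.633, -0, 1.155, -0.002], TCP at [250.161, 572.754, 214.583] pointing down, gripper open.
Joint ranges: [-2.63, 2.63], [-0.92, 2.1], [0.06, 2.66], [-1.3, 4.44], [0, 2.69], [-3.02, 3.02]. Speed limits (rad/s): [2.22, 2.22, 2.79, 3.14, 3.14, 3.14].

### API

Orientations are given as [roll, pitch, yaw] about the fixed x, y, z axes, in that order (R = Rz(yaw) Ry(pitch) Rx(roll)).
In Python, from workcell import observe, read_camera, camera_info, sign_off, hold_point_z gives the robot as it stands.
- The arm moves only by the shell command python3 -m creep 'ROWS' [FORCE]. ROWS is JSON, one flat list of numbers, 7 for each row, row after row: the shift along the tool's x, y, z in units of 50 mm (1.0 is 50 mm), then the turn, a rotation vector about the tool's x, y, z in units of 5 degrees (1.0 is 5 degrees), then the opening in per cent of the stroke, from 0 (shut) to 100 (fully open). A call has 1 to 10 rows; each row shifts and turns the commanded pose from where the row before left it, along the tool's axes as they then stand; what a row does not reach is not made up. A row lasts 1/8 s, in which the tool goes at most 62.5 mm and 10.7 degrees, less where a joint would pass 70% of its speed; a pose out of reach is approached as far as the arm can. A call is refused whole if a number of a shift passes 1 or a number of a turn 1, either way. A call with a gripper value outside its range is refused whole. The fingers move at their own pace and stop on an object; FORCE is the grip in N (left out, the last holds). Time passes only in rows, so rows that do not move let the fingers close. It gives the time, the measured TCP pose, the force, the opening and the grip force at its end, in the units of the state.
- observe(): the state, without advancing time (a new reading comes with each control period).
- read_camera(name): name is "scene" or "top" or "wrist"; returns the picture (420x560x3 uint8, red, green, blue); there is no depth.
- camera_info(name): a dict with "fovy" (degrees; the focal length in pixels is half the picture's height over the tangent of half this angle, whatever the lens; pixels are square), "cx", "cy" (the principal point, pixels), "world_to_cam" (4x4, takes a point from world to camera coordinates); the wrist camera has in their place "T_tool_cam" (4x4, takes a point from camera to tool coordinates, whose origin is the TCP and whose axes are the flange's). Camera axes: x right, y down, z forward; pixel columns grow to the right and rows downward; lengths in mm; the calibration is good to about 2 mm. A picture is of the moment at which its call begins: read the wrist's pose just before it. camera_info takes no time and is no camera call.
- sign_off(): hands the job in; it is judged then, once.
The state is a dict: "t": time; "qpos": joint angles; "qvel": joint speeds; "joint_efforts": joint torques, N m; "position": TCP position; "tool_rot": TCP orientation; "wrist_force": force on the tool from outside, world axes, zero at the start; "moment": the same for the moment, N m; "width": opening from 0.0 (shut) to 1.0 (fully open); "finger_force": force on a finger pad.
Only numpy, scipy, OpenCV 4.12 (cv2) and the standard library are available. Lean on these libraries where they do the work, as an engineer would, in place of code of your own. Each camera call takes 0.05 s, during which the arm holds its last target. There are 200 camera calls.

## Working session

There is one attempt and no reset: what is moved stays moved. The work goes in short steps, Python scripts to look and compute and a shell command to move; the robot and the scene stay as the last step left them, time stands still between calls to the robot, and variables do not carry over. Pictures are saved under pics/ and viewed, at most 10 in all, crops included, and the job is handed in when it is done.

```bash
mkdir -p pics; python3 - <<'E'
from workcell import *
import cv2
s=observe();print(s['t'],s['position'],s['tool_rot'],s['width'])
for n in("top","scene"):
    cv2.imwrite(f"pics/{n}1.png",read_camera(n)[:,:,::-1]);print(n,camera_info(n))
print(camera_info("wrist"))
E
```

```text
0.0 [249.96694167 572.31226417 213.86905212] [-3.14023844e+00 -1.08438809e-05  2.72975829e+00] 0.997391712041824
top {'fovy': 54.27987009039251, 'cx': 282.2624612277038, 'cy': 212.1236259355263, 'world_to_cam': array([[-1.59181472e-02, -9.99870845e-01,  2.21506352e-03,
         5.89311725e+01],
       [-9.88612148e-01,  1.54072794e-02, -1.49695144e-01,
         6.65028322e+02],
       [ 1.49641682e-01, -4.57270804e-03, -9.88729719e-01,
         8.31484647e+02],
       [ 0.00000000e+00,  0.00000000e+00,  0.00000000e+00,
         1.00000000e+00]])}
scene {'fovy': 47.91134689972723, 'cx': 282.1497326754463, 'cy': 207.27257772450426, 'world_to_cam': array([[ 1.94707911e-01,  9.80830828e-01,  7.72759371e-03,
        -1.56708419e+02],
       [ 8.62740971e-01, -1.67506660e-01, -4.77094892e-01,
        -5.41498035e+02],
       [-4.66654954e-01,  9.95610612e-02, -8.78817813e-01,
         1.29013928e+03],
       [ 0.00000000e+00,  0.00000000e+00,  0.00000000e+00,
         1.00000000e+00]])}
{'fovy': 62.45104610891354, 'cx': 281.11368951626, 'cy': 203.481772806719, 'T_tool_cam': array([[ 6.78322454e-04, -9.62984550e-01, -2.69555740e-01,
         7.71439273e+01],
       [ 9.99999734e-01,  5.80841525e-04,  4.41396126e-04,
        -2.91176794e-01],
       [-2.68488483e-04, -2.69555968e-01,  9.62984687e-01,
        -1.70054757e+02],
       [ 0.00000000e+00,  0.00000000e+00,  0.00000000e+00,
         1.00000000e+00]])}
```

View pics/top1.png

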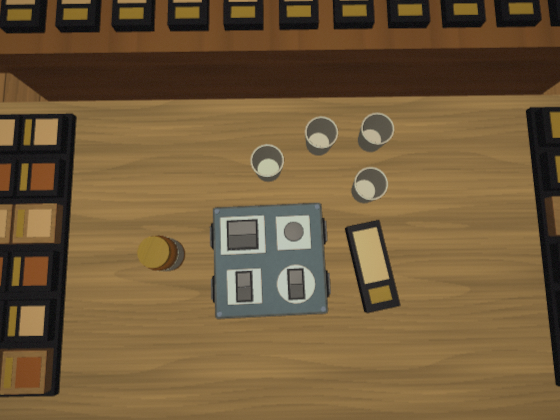

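View pics/scene1.png

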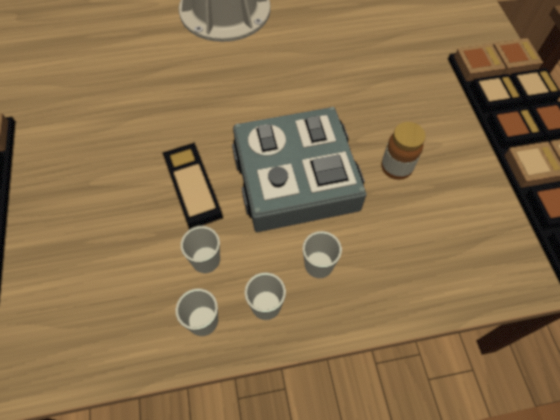

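The top view shows the box at about (270,260). Its plates are the main switch (rectangular, wide rocker) at (243,235), the button at (293,232), the lights switch (square plate, narrow rocker) at (244,286) and the heater switch (round plate) at (296,284). The jar is at (158,252), the carton at (372,266), and the cups at (267,161), (321,133), (377,129) and (371,184). The leftmost cup is (267,161); none of them gets moved.

The two narrow rockers are (244,286) on a square plate and (296,284) on a round plate. The round one is the heater. I'll measure the plates and check them in an enlarged crop.

```bash
cat >h.py <<'E'
import numpy as np,cv2
from workcell import *
from scipy.spatial.transform import Rotation as R
def ray(n,uv,z,st=None):
    c=camera_info(n);f=210/np.tan(np.radians(c['fovy']/2))
    if n=='wrist':
        T=np.eye(4);T[:3,:3]=R.from_euler('xyz',st['tool_rot']).as_matrix();T[:3,3]=st['position'];T=T@c['T_tool_cam']
    else: T=np.linalg.inv(c['world_to_cam'])
    d=T[:3,:3]@np.array([(uv[0]-c['cx'])/f,(uv[1]-c['cy'])/f,1]);o=T[:3,3]
    return o+d*(z-o[2])/d[2]
def plates(im,n,st=None,box=None):
    g=cv2.inRange(im,(140,140,140),(255,255,255))
    if box: m=np.zeros_like(g);m[box[1]:box[3],box[0]:box[2]]=1;g*=m
    cs,_=cv2.findContours(g,cv2.RETR_EXTERNAL,cv2.CHAIN_APPROX_NONE);out=[]
    for c in cs:
        if cv2.contourArea(c)<300: continue
        w=np.array([ray(n,p[0],86,st)[:2] for p in c],np.float32)
        out.append((c.reshape(-1,2).mean(0).round(),cv2.minAreaRect(w)))
    return out
E
python3 - <<'E'
from h import *
im=cv2.imread('pics/top1.png')
for p in plates(im,'top',box=(205,195,335,325)): print(p)
im=cv2.imread('pics/scene1.png')
for p in plates(im,'scene',box=(225,100,370,230)): print('s',p)
cv2.imwrite('pics/crop.png',cv2.resize(cv2.imread('pics/top1.png')[195:325,200:340],None,fx=4,fy=4,interpolation=cv2.INTER_CUBIC))
E
```

```text
(array([244., 286.]), ((511.6112976074219, 127.82994842529297), (68.78199005126953, 68.21979522705078), 1.7927623987197876))
(array([296., 284.]), ((515.1782836914062, 24.27035140991211), (74.48827362060547, 73.2857666015625), 89.0796127319336))
(array([293., 232.]), ((618.6913452148438, 27.33653450012207), (68.72928619384766, 68.47205352783203), 1.8684661388397217))
(array([242., 235.]), ((615.6019897460938, 130.89724731445312), (77.3109359741211, 90.28612518310547), 2.4960129261016846))
s (array([278., 181.]), ((620.0593872070312, 27.138790130615234), (69.38228607177734, 68.99150085449219), 2.0433788299560547))
s (array([329., 175.]), ((616.9698486328125, 130.78048706054688), (77.23861694335938, 90.88836669921875), 1.8302757740020752))
s (array([267., 142.]), ((520.2157592773438, 23.683956146240234), (75.94791412353516, 68.91502380371094), 89.7897720336914))
```

View pics/crop.png

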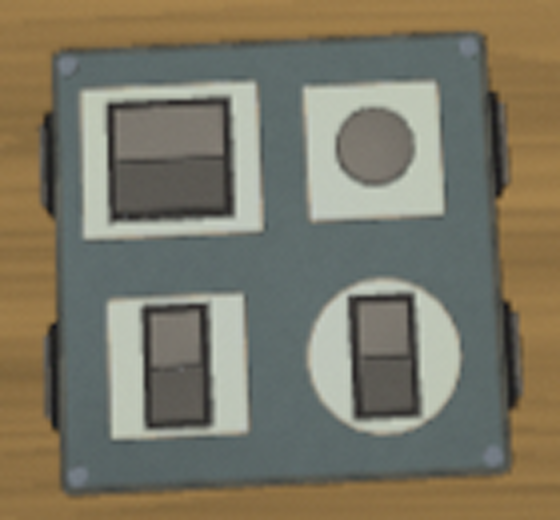

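The plate sizes match the description, and the box yaw is about 1.8°. The crop confirms the main switch upper left (wide), the button upper right, the lights switch lower left (square plate) and the heater switch lower right (round plate). Now I'll move above the main rocker's raised half, about (597,130).

```bash
cat >>h.py <<'E'
def go(x,y,z,yaw=np.pi+.032):
    s=observe();M=R.from_euler('xyz',s['tool_rot']);G=R.from_euler('xyz',[np.pi,0,yaw])
    print('t',s['t'],'pos',s['position'].round(1),'rot',s['tool_rot'].round(3),'F',s['wrist_force'].round(1),'w',round(s['width'],3))
    print('shift units',(M.inv().apply(np.array([x,y,z])-s['position'])/50).round(3),'turn units',(np.degrees((M.inv()*G).as_rotvec())/5).round(2))
E
python3 -m creep '[-0.98,-0.53,0,0,0,0,0, -0.98,-0.53,0,0,0,0,0, -0.98,-0.53,0,0,0,0,0, -0.98,-0.53,0,0,0,0,0, -0.98,-0.53,0,0,0,0,0, -0.98,-0.53,0,0,0,0,0, -0.98,-0.53,0,0,0,0,0, -0.98,-0.53,0,0,0,0,0, -0.98,-0.53,0,0,0,0,0, -0.98,-0.53,0,0,0,0,0]' 20
python3 -m creep '[0,0,0,0,0,-1,0, 0,0,0,0,0,-1,0, 0,0,0,0,0,-1,0, 0,0,0,0,0,-1,0, 0,0,0,0,0,-1,0, 0,0,0,0,0,0,0, 0,0,0,0,0,0,0]'
python3 -c "
from h import *
go(597.2,130.2,150)"
```

```text
t: 1.35
position: [593.9, 132.1, 214.4]
tool_rot: [-3.141, -0.0, 2.73]
wrist_force: [-0.2, 1.3, 0.1]
width: 0.003
finger_force: 0.0
t: 2.22
position: [593.0, 133.8, 214.4]
tool_rot: [-3.142, -0.0, -3.119]
wrist_force: [-0.1, -0.1, -0.5]
width: 0.003
finger_force: 0.0
t 2.225 pos [593.  133.8 214.4] rot [-3.142 -0.    -3.119] F [-0.1 -0.1 -0.5] w 0.003
shift units [-0.083 -0.074  1.288] turn units [-0.   -0.   -0.11]
```

```bash

python3 -m creep '[-0.08,-0.07,0.45,0,0,-0.1,0, 0,0,0.45,0,0,0,0, 0,0,0.38,0,0,0,0, 0,0,0,0,0,0,0, 0,0,0,0,0,0,0]'
python3 - <<'E'
from h import *
s=observe();im=read_camera('wrist')[:,:,::-1].copy()
cv2.imwrite('pics/w1.png',im)
for p in plates(im,'wrist',s): print(p)
go(597.2,130.2,107)
E
```

```text
t: 2.85
position: [597.6, 130.5, 151.2]
tool_rot: [3.141, 0.001, -3.109]
wrist_force: [-0.4, 0.4, -0.1]
width: 0.007
finger_force: 0.0
(array([139., 237.]), ((617.2116088867188, 28.451705932617188), (69.79524993896484, 70.00263214111328), 1.7609655857086182))
(array([282., 226.]), ((613.997802734375, 131.9619598388672), (77.66246795654297, 92.1702880859375), 1.9214650392532349))
(array([282.,  87.]), ((510.21112060546875, 128.5489501953125), (69.28617095947266, 70.18054962158203), 1.9279927015304565))
(array([121.,  87.]), ((514.0450439453125, 24.81312370300293), (76.63819885253906, 77.42069244384766), 1.9436243772506714))
t 2.9 pos [597.8 130.6 151.5] rot [ 3.141e+00  1.000e-03 -3.108e+00] F [ 0.3 -1.   0.1] w 0.003
shift units [ 0.014 -0.007  0.889] turn units [0.   0.01 0.01]
```

View pics/w1.png

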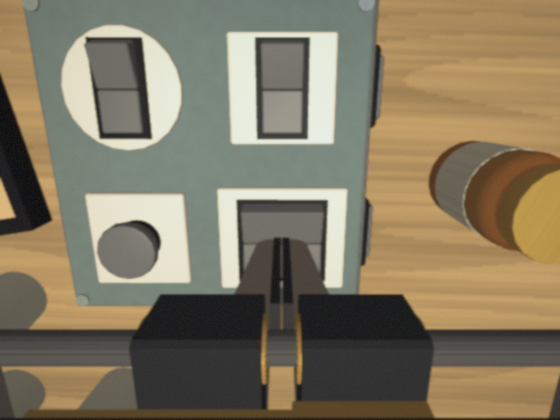

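The wrist view shows the box turned 180°. The fingers are over the main rocker at (282,245), with the round heater plate at (121,87), the lights plate at (282,87) and the button at (128,248). The wrist measurements agree with the top view to about 2 mm. Next I press the main rocker.

```bash

python3 -m creep '[0.03,0,0.4,0,0,0,0, 0,0,0.4,0,0,0,0, 0,0,0.1,0,0,0,0, 0,0,0.1,0,0,0,0, 0,0,0.05,0,0,0,0, 0,0,0.05,0,0,0,0, 0,0,0.05,0,0,0,0, 0,0,0,0,0,0,0]'
python3 -c "
from h import *
go(596,130.8,92)"
```

```text
t: 3.9
position: [595.8, 130.3, 93.0]
tool_rot: [-3.142, 0.0, -3.108]
wrist_force: [-0.1, 0.9, -0.2]
width: 0.001
finger_force: 0.0
t 3.9 pos [595.8 130.3  93. ] rot [-3.142  0.    -3.108] F [-0.1  0.9 -0.2] w 0.001
shift units [-0.003  0.009  0.02 ] turn units [-0.    0.    0.01]
```

```bash

python3 -m creep '[0,0,0.02,0,0,0,0, 0,0,0,0,0,0,0]'; python3 -m creep '[0,0,0.03,0,0,0,0, 0,0,0,0,0,0,0]'
```

```text
t: 4.15
position: [596.0, 130.4, 92.4]
tool_rot: [3.142, 0.001, -3.108]
wrist_force: [-2.0, -0.2, 3.5]
width: 0.01
finger_force: 2.0
t: 4.4
position: [596.1, 130.4, 92.2]
tool_rot: [3.141, 0.001, -3.108]
wrist_force: [-5.8, -1.2, 16.6]
width: 0.008
finger_force: 8.4
```

16.6 N at z = 92.2, so the main rocker is on its stop. I'll lift and move over the heater rocker.

```bash

python3 -m creep '[0,0,-0.5,0,0,0,0, 0,0,-0.6,0,0,0,0, 0.7,-0.7,0,0,0,0,0, 0.7,-0.7,0,0,0,0,0, 0.6,-0.7,0,0,0,0,0, 0,0,0,0,0,0,0, 0,0,0,0,0,0,0]'
python3 - <<'E'
from h import *
s=observe();im=read_camera('wrist')[:,:,::-1].copy()
cv2.imwrite('pics/w2.png',im)
for p in plates(im,'wrist',s): print(p)
s=read_camera('top')[195:325,200:340,::-1]
a=cv2.resize(s,(400,400),interpolation=cv2.INTER_CUBIC);cv2.imwrite('pics/c2.png',np.hstack([a[:, :],cv2.resize(im,(400,300))[:].copy() if 0 else cv2.copyMakeBorder(cv2.resize(im,(400,300)),0,100,0,0,0)]))
go(495.8,24,107)
E
```

```text
t: 5.28
position: [500.2, 22.2, 145.9]
tool_rot: [3.141, 0.001, -3.109]
wrist_force: [0.3, 0.6, 0.2]
width: 0.002
finger_force: 0.0
(array([463., 383.]), ((634.5426025390625, 174.40834045410156), (18.358322143554688, 35.741485595703125), 88.71471405029297))
(array([ 97., 266.]), ((542.0599975585938, -109.35075378417969), (90.85474395751953, 42.511085510253906), 10.998575210571289))
(array([370., 228.]), ((519.747802734375, 75.31420135498047), (131.67825317382812, 214.5211639404297), 1.6358623504638672))
t 5.375 pos [500.3  22.7 145.7] rot [ 3.141e+00  1.000e-03 -3.108e+00] F [ 0.1  0.  -0.2] w 0.005
shift units [0.09  0.029 0.774] turn units [0.   0.01 0.02]
```

View pics/c2.png

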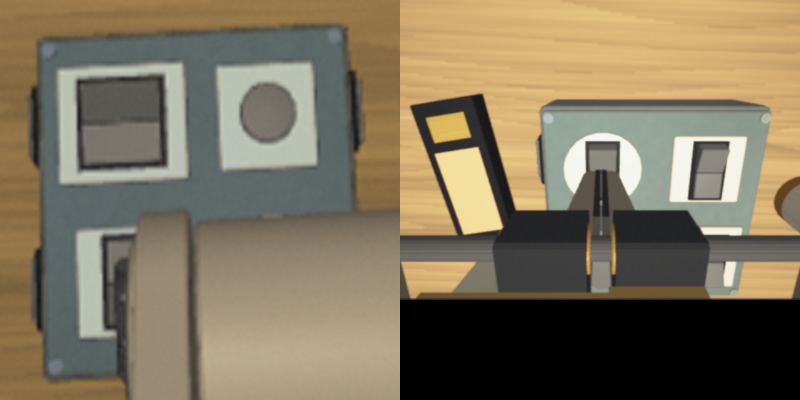

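The top crop shows the main rocker reversed: its near half at (122,145) is now lit, so it is over. The wrist view shows the fingers over the round plate (600,165 in the composite). Next I press the heater rocker.

```bash

python3 -m creep '[0.09,0.03,0.35,0,0,0,0, 0,0,0.33,0,0,0,0, 0,0,0.1,0,0,0,0, 0,0,0.1,0,0,0,0, 0,0,0.07,0,0,0,0, 0,0,0.05,0,0,0,0, 0,0,0.05,0,0,0,0, 0,0,0,0,0,0,0]'
python3 -m creep '[0,0,0.03,0,0,0,0, 0,0,0,0,0,0,0]'
```

```text
t: 6.38
position: [495.0, 23.4, 93.1]
tool_rot: [-3.142, 0.001, -3.108]
wrist_force: [0.2, -0.6, 0.2]
width: 0.008
finger_force: 0.0
t: 6.62
position: [495.2, 23.4, 92.3]
tool_rot: [-3.141, 0.001, -3.108]
wrist_force: [-2.6, -0.4, 8.5]
width: 0.004
finger_force: 4.2
```

```bash

python3 -m creep '[0,0,0.03,0,0,0,0, 0,0,0,0,0,0,0]'
python3 -m creep '[0,0,-0.5,0,0,0,0, 0,0,-0.5,0,0,0,0, -0.85,0,0,0,0,0,0, -0.85,0,0,0,0,0,0, -0.76,0,0,0,0,0,0, 0,0,0,0,0,0,0, 0,0,0,0,0,0,0]'
python3 - <<'E'
from h import *
s=observe();im=read_camera('wrist')[:,:,::-1].copy()
cv2.imwrite('pics/w3.png',im)
for p in plates(im,'wrist',s): print(p)
go(618.3,27.6,110)
E
```

```text
t: 6.88
position: [495.3, 23.4, 92.0]
tool_rot: [-3.142, 0.001, -3.108]
wrist_force: [-7.0, -0.4, 26.9]
width: 0.003
finger_force: 12.8
t: 7.75
position: [616.7, 27.5, 139.6]
tool_rot: [-3.142, -0.001, -3.108]
wrist_force: [0.0, 0.6, -0.3]
width: 0.004
finger_force: 0.0
(array([ 59., 310.]), ((692.1136474609375, -133.61903381347656), (23.472150802612305, 64.13175964355469), 1.9133044481277466))
(array([281., 217.]), ((617.245849609375, 27.835254669189453), (69.08670043945312, 69.76002502441406), 1.9223405122756958))
(array([434., 221.]), ((613.7229614257812, 131.4261932373047), (76.99821472167969, 91.60162353515625), 1.9215985536575317))
(array([454.,  59.]), ((510.8504638671875, 128.03929138183594), (67.89557647705078, 69.47380065917969), 1.955474615097046))
(array([281.,  60.]), ((516.2158203125, 24.565698623657227), (71.55838775634766, 77.45759582519531), 1.9554622173309326))
t 7.8 pos [616.4  27.4 139.7] rot [-3.142e+00 -1.000e-03 -3.108e+00] F [-0.4 -1.   0.3] w 0.007
shift units [-0.038  0.002  0.594] turn units [-0.   -0.01  0.01]
```

View pics/w3.png

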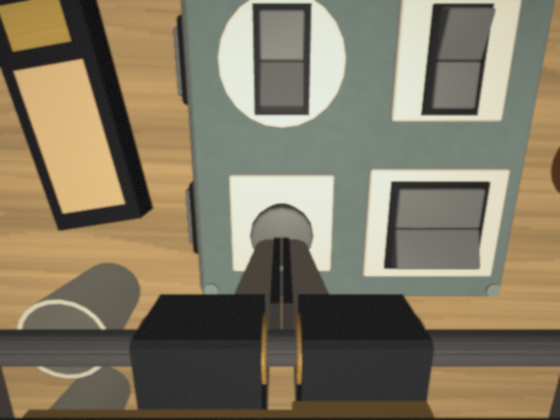

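The wrist view shows the heater rocker (281,60) over, the lights rocker (460,60) still raised on the robot side, and the fingers centred over the button (281,230). Next I press the button.

```bash

python3 -m creep '[-0.03,0,0.4,0,0,0,0, 0,0,0.1,0,0,0,0, 0,0,0.1,0,0,0,0, 0,0,0.05,0,0,0,0, 0,0,0.05,0,0,0,0, 0,0,0.04,0,0,0,0, 0,0,0,0,0,0,0]'
python3 -m creep '[0,0,0.03,0,0,0,0, 0,0,0,0,0,0,0]'
```

```text
t: 8.68
position: [619.4, 27.6, 103.1]
tool_rot: [-3.142, 0.001, -3.108]
wrist_force: [-0.1, 1.2, 0.1]
width: 0.004
finger_force: 0.0
t: 8.93
position: [619.6, 27.6, 102.3]
tool_rot: [-3.142, 0.001, -3.108]
wrist_force: [-2.0, -0.8, 5.8]
width: 0.004
finger_force: 3.4
```

```bash

python3 -m creep '[0,0,0.03,0,0,0,0, 0,0,0,0,0,0,0]'
python3 -m creep '[0,0,-0.5,0,0,0,0, 0,0,-1,0,0,0,0, 0,0,-0.8,0,0,0,0, 1,0,0,0,0,0,0, 1,0,0,0,0,0,0, 1,0,0,0,0,0,0, 1,0,0,0,0,0,0, 1,0,0,0,0,0,0, 0,0,0,0,0,0,0, 0,0,0,0,0,0,0]'
python3 - <<'E'
from h import *
c=lambda i:cv2.resize(i[:,:,::-1],(400,400))
a=read_camera('scene')[95:235,225:375];b=read_camera('top')[195:325,200:340]
cv2.imwrite('pics/end.png',np.hstack([c(a),c(b)]))
E
```

```text
t: 9.18
position: [619.7, 27.6, 102.1]
tool_rot: [3.142, 0.001, -3.108]
wrist_force: [-6.4, -0.2, 18.1]
width: 0.005
finger_force: 9.3
t: 10.42
position: [370.5, 19.3, 215.7]
tool_rot: [3.142, 0.002, -3.108]
wrist_force: [0.7, 0.0, 0.6]
width: 0.004
finger_force: 0.0
```

View pics/end.png

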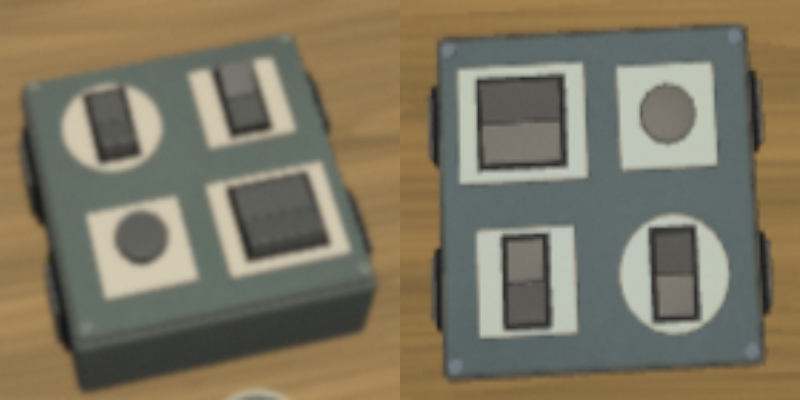

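The main rocker (522,122) and the heater rocker (674,272) are over, the lights rocker (526,282) is unchanged, and the button (667,113) is in. The arm is clear of everything.

```bash
python3 -c "
from workcell import *
print(sign_off())"
```

```text
the job is handed in; nothing more can be done
None
```

I pressed the main rocker, then the heater rocker, then the start button, each to its stop and in that order; the lights rocker stayed off, the jar, carton and cup were not touched, and the job was handed in at about 10.5 s.

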